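Seat a plug-in module with the locking press forceps

TASK

Stand the green plug-in module upright in the guide of the blue press, brass tongue towards the grey socket, and let go of it. Then close the orange-ringed handle of the press forceps so that its jaw, not your fingers, pushes the module fully home against the socket face; take your hand off so that the ratchet teeth alone hold the handle shut for about a second, then press the handle sideways out of the teeth (downwards here) and let it spring fully open, leaving the module seated. Be gentle with the handle (15 N is plenty, never over about 18 N in any direction), and leave the other modules and tools where they are.

Things in the scene. Friction and masses are not known exactly. Their poses are not given: they have to be found in the camera images.
- module_green_mid (a point): centre, half-way up, of the green module to seat (loose, about 60 g, standing on the 4 mm thick tray floor). 53.5 mm tall: lower body 18 mm wide (x), 22 mm long (y), 26 mm tall; above it a grip tab 14 wide, 20 long, 27.5 tall. Brass tongue 8 wide, 10 tall, 12 mm long on the front face, towards +y, centred 13 mm above the underside. z up. The front face is 11 mm ahead (+y) of this point
- module_green: the green module as a whole; origin at the centre of its underside, same axes as module_green_mid
- module_blue_mid (a point): centre, half-way up, of the blue module, same shape as the green one, in the same tray; leave it
- module_yellow_mid (a point): centre, half-way up, of the yellow module, same shape, in the same tray; leave it
- guide (a point): middle of the guide's floor, 46 mm above the table, on the blue press; the module stands on this floor. +y points to the socket, x across, z up. Two aluminium side walls 21 mm apart, 4 mm tall, with flared tops up to 9 mm that open to 28 mm, run 15 mm each way along y. The open jaw leaves room for the module with its front face 6 to 19 mm short of the socket face (16 is good)
- mouth (a point): centre of the opening (16 wide, 14 tall) in the face of the grey socket housing (32 wide, 28 deep, 26 mm tall), 13 mm above the guide floor; +y points into the socket, z up. The housing's place along the guide varies by some mm. Fully home: the module's front face touches this face, so module_green_mid is at y = -11 mm, z = +13.5 mm from here
- contact_face (a point): front of the copper contact inside the socket opening, at first 4 mm behind the socket face; the tongue must push it back 8 mm more to be home, against about 6 N of friction; it slides and does not spring back
- pivot (a point): centre of the forceps' pivot, 62 mm above the table, on the fixed blue press (base 190 x 135 mm). x points from the handles to the jaws, y to the moving handle's side (and into the socket), z up. The guide's middle line is at x = +63 mm. The fixed steel handle, with its ring centred at x -114, y -43 mm, lies on the -y side. The whole forceps lies level, 62 mm above the table
- ratchet (a point): top of the steel ratchet bar (10 mm broad, 78 mm above the table) which crosses over the moving handle 85 mm from the pivot, with four teeth on its underside; keep fingers clear of it
- ring (a point): centre of the orange finger ring of the moving handle, 122 mm from the pivot, 62 mm above the table; bar 8.4 mm thick, ring 40 mm outside, 24 mm inside; +x along the handle to the pivot. Open, it stands about 54 mm to pivot's +y. Push it from its outer side towards pivot's -y to close: it travels about 42 mm and the jaw pushes the module into the socket. Free space under it and outside it
- handle: the moving handle (flat shank 10 wide, 8 high, and orange ring); origin at the pivot, handle along its -x. It can be flexed down: about 5 N at the ring to start, 1 N more per mm, stop at 11 mm. 3 to 4 mm down frees it from the teeth. Fingertips resting on the ring drag it along, so keep it down and travel out with it, else it catches on the next tooth
- lever (a joint): angle of moving jaw and handle: 0 open, grows on closing, end stop 0.46. A spring opens it (1 to 2.5 N at the ring). Ratchet teeth hold it against opening at about 0.26, 0.32, 0.38, 0.45. Closing takes up to about 11 N at the ring; the module is home somewhere between 0.30 and 0.41, and from there the force climbs steadily (handle alone 8 N per mm); it may then settle back to the last tooth
- mouse: black computer mouse, 105 x 60 x 34 mm, origin under its centre; leave it
- pliers: yellow-handled pliers lying flat, 170 mm long, origin near their rivet on the underside; leave them
- screwdriver: screwdriver lying on the table; leave it
- meter: orange hand-held multimeter, 150 x 75 x 37 mm, origin under its centre; leave it
- jar: small clear jar with blue cap, 48 mm diameter, 55 mm tall, origin under its centre; leave it
Not all that is in view belongs to the job. Several things have the shape of the module_green; the one meant has the colours described above.

How it is judged:
On the way, in this order (a step that is already met when the one before it is completed fails the run):
1. the green module stands in the guide on its floor, tongue towards the socket, not yet pushed in, and is let go (x of module_green_mid in the frame of mouth between -0.003 and 0.003 m and y of module_green_mid in the frame of mouth between -0.036 and -0.015 m and z of module_green_mid in the frame of mouth between 0.0105 and 0.0165 m and angle between the y axis of module_green_mid and the y axis of mouth, either way round below 0.15 rad and contact force between the fingers and module_green below 0.2 N), for 0.2 s.
2. the module is fully home and the ratchet alone holds the handle shut: no finger on the handle (y of module_green_mid in the frame of mouth between -0.0125 and -0.0095 m and x of module_green_mid in the frame of mouth between -0.003 and 0.003 m and value of joint lever above 0.24 rad and velocity of joint lever below 0.05 rad/s and contact force between the fingers and handle below 0.3 N), for 0.4 s.
At the end, for the whole second after the job is handed in: The green module stands upright (within 0.08 rad) on the guide floor, still, fully home: its front face within 1.5 mm of the socket face and within 3 mm of the guide's middle; the forceps handle is released and sprung fully open (lever below 0.05 rad) (x of module_green_mid in the frame of mouth between -0.003 and 0.003 m and y of module_green_mid in the frame of mouth between -0.0125 and -0.0095 m and z of module_green_mid in the frame of mouth between 0.0105 and 0.0165 m and angle between module_green_mid's own z axis and vertical below 0.08 rad and linear speed of module_green below 0.01 m/s and value of joint lever below 0.05 rad and velocity of joint lever below 0.05 rad/s); the robot touches nothing.
It fails at once if the handle is forced: fingers bear on it with more than 21 N (contact force between the fingers and handle above 21 N).
It fails at once if the fingers instead of the jaw push the module in (fingers on it while its front is less than 4 mm from home) (x of module_green_mid in the frame of mouth between -0.006 and 0.006 m and z of module_green_mid in the frame of mouth between 0.005 and 0.022 m and y of module_green_mid in the frame of mouth between -0.015 and -0.005 m and contact force between the fingers and module_green above 0.5 N).
It fails at once if another module is moved more than 40 mm or knocked over (distance of any of module_blue_mid, module_yellow_mid from where it was at the start of the episode above 0.04 m or angle between any of module_blue_mid, module_yellow_mid's own z axis and vertical above 0.5 rad).
It fails at once if the mouse, pliers, screwdriver, meter or jar is moved more than 40 mm (distance of any of mouse, pliers, screwdriver, meter, jar from where it was at the start of the episode above 0.04 m).
It also fails if it takes over 64 s, if anything falls off the work surface, if the arm or the gripper's body presses on something with over 40 N, if the wrist force passes 120 N, or if a joint passes its speed limit or range.

ROBOT

A 7-joint arm with a two-finger parallel gripper is mounted at the origin on the work surface. World frame = base frame: x ahead of the robot, y to its left, z up, the work surface at z = 0. Lengths are in m, angles in rad, forces in N, time in s.
With the tool pointing down it reaches from about 0.4 to 0.85 m from the base axis. Payload 6.9 kg.
Tool frame: the origin (TCP) lies midway between the tips of the shut fingers; the grasp point (between the pads) lies behind it (ctrl.pinch_z is the z of the grasp point in the tool frame, in m); z points along the fingers, y is the direction in which the jaws open and shut (so a half turn about z gives the same grasp; the last joint's range is limited). The gripper opens to 85 mm and grips with 20 to 120 N. Pads are 22 mm wide; open, the fingers measure 114 mm over their backs; the gripper's body (76 mm by 85 mm) begins 54 mm behind the grasp point. The pads swing forward as they close: fully open they stand 13 mm farther back than shut.
Start: joints at [1.317, 0.507, -0.238, 1.5, 0.126, 1.149, -0.155], TCP at [0.22, -0.585, 0.231] pointing down, gripper open.
Joint ranges: [-3.08, 3.08], [-0.24, 2.05], [-1.43, 1.35], [0, 2.5], [-1.52, 4.66], [0.17, 1.96], [-2.89, 2.89]. Speed limits (rad/s): [2.39, 2.39, 3.14, 3.14, 3.14, 3.14, 3.14].

INTERFACE

Orientations are given as a unit quaternion [w, x, y, z].
In Python, from station import ctrl, get_state, vision, ticket, models gives the robot as it stands. Calls block until the motion is done:
- ctrl.movep(position, orientation): joint-space move of the TCP to a pose.
- ctrl.movel(position, frame=None, max_speed=0.15): straight line of the TCP; frame=None keeps the orientation; max_speed is the mean speed in m/s.
- ctrl.set_joints(angles): joint-space move.
- ctrl.ungrasp() and ctrl.close_gripper(force=None): open the fingers fully, or close them until they stop; force is the grip in N (None keeps the last).
- ctrl.pause(seconds).
- ctrl.ik(position, orientation): joint angles nearest the present ones, or None.
- get_state(): the state.
- vision.grab_frame(name): name is "scene" or "top" or "wrist"; returns (picture, depth): 420x560x3 uint8, blue, green, red; 420x560 float32, m along the optical axis (not along the pixel's ray), 0 where there is no reading.
- vision.camera_info(name): a dict with "mtx" (3x3 intrinsics, pixels), "R" (3x3) and "t" (3): a world point X has camera coordinates R X + t; the wrist camera has in their place "hand_eye" (4x4, takes a point from camera to tool coordinates, whose origin is the TCP and whose axes are the flange's). Camera axes: x right, y down, z forward; pixel columns grow to the right and rows downward; lengths in m; the calibration is good to about 2 mm. The wrist camera is an equidistant fisheye: a pixel r from the principal point sees the ray r / f radians off the axis. A picture is of the moment at which its call begins: read the wrist's pose just before it. camera_info takes no time and is no camera call.
A pose or a line that the arm cannot do raises ctrl.Unreachable and nothing moves.
- ticket.close_job(): hands the job in, once; it reports no verdict.
Trained networks look in the newest picture that a camera, given by its name, has taken for a name from the list of things; names that differ only in an ending like _2 or _b are one class to them, and where a whole thing is asked for, a point or a joint stands for the part that bears it (a point fixed in the world has none). Each returns a list of dicts, best first, with "p" (0 to 1); they miss things now and then, are a little off and sometimes report something else, mostly with a low value. They report only what shows in the picture. A call takes as long as a camera call. They do not tell look-alikes from the thing itself.
- models.recognise(camera, target): "point" ([column, row] in pixels, amid what is visible of it).
- models.masks_of(camera, target): "mask" (420x560 bool, what is visible of it) and "point" ([column, row] in pixels, amid what is visible of it).
The state is a dict: "time": time; "qpos": joint angles; "qd": joint speeds; "tau": joint torques, N m; "tcp_pos": TCP position; "eef_rot": TCP orientation; "contact_force": force on the tool from outside, world axes, zero at the start; "wrist_torque": the same for the moment, N m; "width": finger opening in m.
Only numpy, scipy, OpenCV 4.12 (cv2) and the standard library are available. Lean on these libraries where they do the work, as an engineer would, in place of code of your own. Each camera call takes 0.05 s, during which the arm holds its last target.

## Working session

There is one attempt and no reset: what is moved stays moved. The work goes in short steps, each a Python script; the robot and the scene stay as the last script left them, time stands still between calls to the robot, and variables do not carry over. Pictures are saved under pics/ and viewed, and the job is handed in when it is done.

```bash
ls; mkdir -p pics
python3 - <<'E'
from station import ctrl, get_state, vision, models
import cv2, numpy as np
s=get_state(); print(s['time'],s['tcp_pos'],s['eef_rot'],s['contact_force'],s['width'],ctrl.pinch_z)
for n in ['scene','top','wrist']:
    im,d=vision.grab_frame(n); cv2.imwrite(f'pics/{n}0.png',im); np.save(f'pics/{n}0.npy',d)
    print(n,vision.camera_info(n))
print(get_state()['time'])
E
```

```text
pics
0.0 [ 0.21981002 -0.5845384   0.23041651] [-8.82787134e-04  9.83857101e-01  1.78953613e-01 -1.75232362e-04] [ 0.73887792  0.23040716 -0.14983693] 0.08534439242531355 -0.0187
scene {'mtx': array([[431.0888836 ,   0.        , 273.37097786],
       [  0.        , 431.0888836 , 209.04840403],
       [  0.        ,   0.        ,   1.        ]]), 'R': array([[-0.78619329,  0.61789938, -0.01002356],
       [ 0.37568124,  0.46499919, -0.8016479 ],
       [-0.49067679, -0.63401586, -0.59771245]]), 't': array([ 0.49817546, -0.12504718,  1.48903977])}
top {'mtx': array([[472.75342113,   0.        , 283.05307803],
       [  0.        , 472.75342113, 204.89406892],
       [  0.        ,   0.        ,   1.        ]]), 'R': array([[ 0.0015222 , -0.99998217,  0.00577476],
       [-0.98908565, -0.00235638, -0.14732287],
       [ 0.14733385, -0.00548748, -0.9890716 ]]), 't': array([-0.04291575,  0.60731462,  1.29363485])}
wrist {'mtx': array([[325.1922621 ,   0.        , 276.5543673 ],
       [  0.        , 325.1922621 , 211.35399632],
       [  0.        ,   0.        ,   1.        ]]), 'hand_eye': array([[ 5.44826471e-04, -9.52540555e-01, -3.04411226e-01,
         7.77851909e-02],
       [ 9.99999799e-01,  4.20495274e-04,  4.73988959e-04,
        -4.50641150e-04],
       [-3.23490224e-04, -3.04411423e-01,  9.52540593e-01,
        -1.42630825e-01],
       [ 0.00000000e+00,  0.00000000e+00,  0.00000000e+00,
         1.00000000e+00]])}
0.15
```

View pics/top0.png

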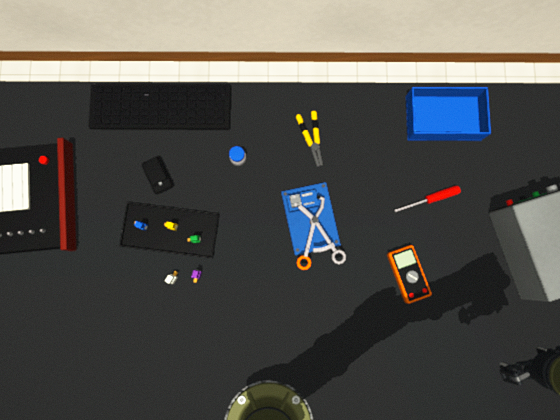

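View pics/scene0.png

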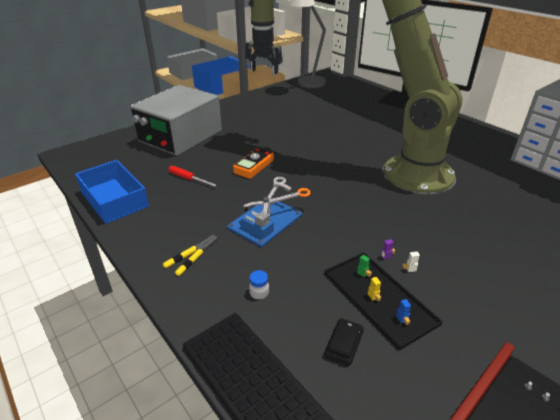

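View pics/wrist0.png

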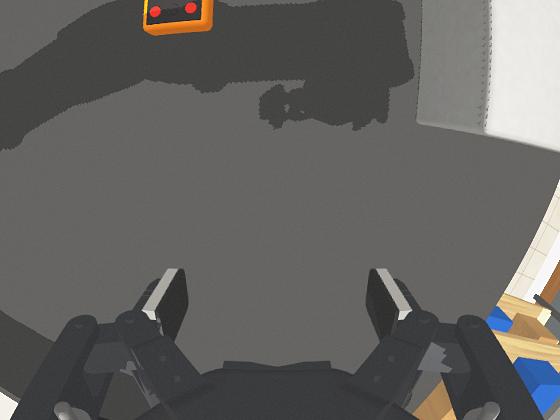

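```bash
cat > h.py <<'E'
from station import ctrl, get_state, vision, ticket, models
import cv2, numpy as np
from scipy.spatial.transform import Rotation as Ro
def rot(q): return Ro.from_quat([q[1],q[2],q[3],q[0]])
def down(yaw):
    """tool pointing down; tool x axis at world yaw; y = z cross x"""
    x=np.array([np.cos(yaw),np.sin(yaw),0]); z=np.array([0,0,-1.]); y=np.cross(z,x)
    q=Ro.from_matrix(np.c_[x,y,z]).as_quat(); return np.array([q[3],q[0],q[1],q[2]])
def campose(n,st=None):
    c=vision.camera_info(n)
    if n!='wrist':
        R=c['R'].T; return R,-R@c['t'],c['mtx']
    H=c['hand_eye']; Rt=rot(st['eef_rot']).as_matrix(); p=np.array(st['tcp_pos'])
    return Rt@H[:3,:3],Rt@H[:3,3]+p,c['mtx']
def ray(n,uv,st=None):
    R,o,K=campose(n,st); a=(uv[0]-K[0,2])/K[0,0]; b=(uv[1]-K[1,2])/K[1,1]
    if n=='wrist':
        th=np.hypot(a,b); s=np.sin(th)/max(th,1e-9); d=np.array([a*s,b*s,np.cos(th)])
    else: d=np.array([a,b,1.])
    return o,R@d
def onz(n,uv,z,st=None):
    o,d=ray(n,uv,st); return o+d*(z-o[2])/d[2]
def proj(n,X,st=None):
    R,o,K=campose(n,st); c=R.T@(np.array(X)-o)
    if n=='wrist':
        r=np.hypot(c[0],c[1]); th=np.arctan2(r,c[2]); return np.array([K[0,2]+K[0,0]*th*c[0]/r,K[1,2]+K[1,1]*th*c[1]/r])
    return np.array([K[0,2]+K[0,0]*c[0]/c[2],K[1,2]+K[1,1]*c[1]/c[2]])
def snap(n,name):
    st=get_state(); im,d=vision.grab_frame(n); cv2.imwrite(f'pics/{name}.png',im); np.save(f'pics/{name}.npy',d)
    import pickle; pickle.dump(st,open(f'pics/{name}.pkl','wb')); return st,im,d
def cloud(n,d,st=None):
    R,o,K=campose(n,st); v,u=np.indices(d.shape); a=(u-K[0,2])/K[0,0]; b=(v-K[1,2])/K[1,1]
    if n=='wrist':
        th=np.hypot(a,b)+1e-9; t=np.tan(np.minimum(th,1.5)); a,b=a/th*t,b/th*t
    return np.stack([a*d,b*d,d],-1)@R.T+o
E
python3 - <<'E'
from h import *
im=cv2.imread('pics/top0.png');
a=cv2.resize(im[185:300,110:230],None,fx=6,fy=6,interpolation=cv2.INTER_CUBIC)
b=cv2.resize(im[170:280,270:360],None,fx=5,fy=5,interpolation=cv2.INTER_CUBIC)
cv2.imwrite('pics/za.png',a[:600]);cv2.imwrite('pics/zb.png',b)
vision.grab_frame('top')
for t in ['module_green_mid','guide','mouth','pivot','ring','ratchet','contact_face']:
    for r in models.recognise('top',t)[:4]:
        z={'module_green_mid':.031,'guide':.046,'mouth':.059}.get(t,.062)
        print(t,round(r['p'],2),np.round(r['point'],1),np.round(onz('top',r['point'],z),4))
E
```

```text
module_green_mid 0.65 [169.9 276.8] [0.4056 0.2741 0.031 ]
module_green_mid 0.65 [306.3 256.2] [ 0.4635 -0.1075  0.031 ]
module_green_mid 0.56 [193.9 238.2] [0.5136 0.2103 0.031 ]
guide 0.7 [309.9 217.9] [ 0.5704 -0.1175  0.046 ]
guide 0.63 [195.2 237. ] [0.5158 0.204  0.046 ]
guide 0.29 [158.7 173.1] [0.6982 0.3133 0.046 ]
guide 0.21 [308.6 255.5] [ 0.4649 -0.1131  0.046 ]
pivot 0.75 [308.5 248.1] [ 0.4845 -0.112   0.062 ]
pivot 0.62 [313.  219.8] [ 0.5631 -0.1251  0.062 ]
ring 0.56 [307.6 253.5] [ 0.4697 -0.1095  0.062 ]
ratchet 0.57 [311.  224.6] [ 0.5497 -0.1194  0.062 ]
contact_face 0.73 [307.8 255.1] [ 0.4653 -0.11    0.062 ]
contact_face 0.19 [294.3 202.5] [ 0.6117 -0.0731  0.062 ]
```

View pics/za.png

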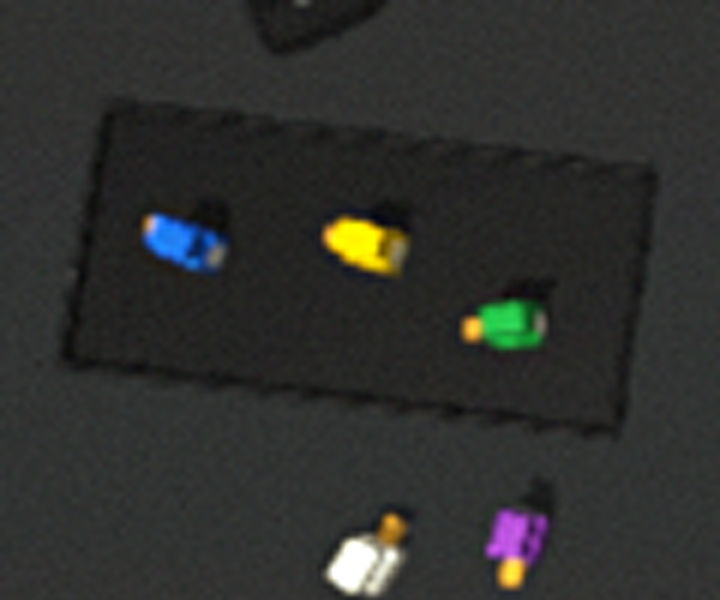

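View pics/zb.png

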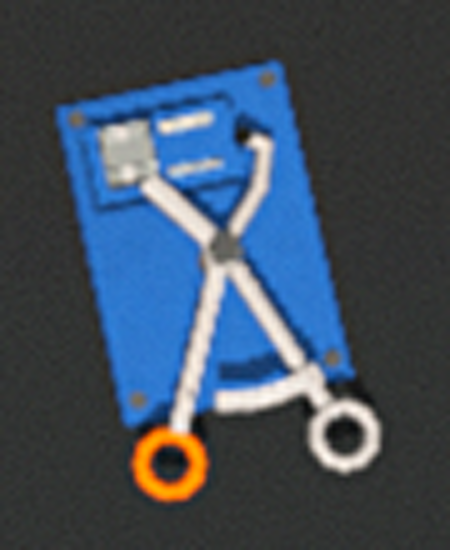

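Run:
```python
from h import *
for p in [(0.51,.208,.18),(0.51,.208,.035),(.62,-.1,.2),(.62,-.1,.1),(.46,-.085,.06),(.46,-.11,.06),(.46,-.05,.06)]:
    for yaw in [1.67,-1.47,0.2,-2.94]:
        q=ctrl.ik(p,down(yaw)); print(p,yaw,None if q is None else np.round(q,2))
```

```text
(0.51, 0.208, 0.18) 1.67 [ 0.3   0.73 -1.29  1.77  0.74  1.24 -1.1 ]
(0.51, 0.208, 0.18) -1.47 [ 0.28  0.69 -1.23  1.77  0.7   1.2   2.09]
(0.51, 0.208, 0.18) 0.2 [ 0.07  0.52 -0.78  1.77  0.43  1.02 -2.24]
(0.51, 0.208, 0.18) -2.94 [ 0.31  0.75 -1.33  1.77  0.77  1.26  0.55]
(0.51, 0.208, 0.035) 1.67 [-0.02  0.7  -0.65  1.92  0.62  0.73 -0.94]
(0.51, 0.208, 0.035) -1.47 [ 0.25  0.94 -1.23  1.92  1.03  1.1   1.82]
(0.51, 0.208, 0.035) 0.2 [-0.18  0.65 -0.39  1.93  0.39  0.64 -2.19]
(0.51, 0.208, 0.035) -2.94 [ 0.    0.71 -0.69  1.92  0.66  0.75  0.7 ]
(0.62, -0.1, 0.2) 1.67 [ 0.57  0.62 -0.79  1.53  0.47  1.18 -0.2 ]
(0.62, -0.1, 0.2) -1.47 [-0.45  0.79  1.15  1.55 -0.74  1.29 -2.25]
(0.62, -0.1, 0.2) 0.2 [ 0.38  0.56 -0.44  1.54  0.25  1.11 -1.48]
(0.62, -0.1, 0.2) -2.94 [ 0.67  0.69 -1.01  1.53  0.6   1.25  1.35]
(0.62, -0.1, 0.1) 1.67 [ 0.52  0.71 -0.69  1.66  0.52  0.97 -0.25]
(0.62, -0.1, 0.1) -1.47 [ 0.04  0.63  0.13  1.66 -0.11  0.85 -2.82]
(0.62, -0.1, 0.1) 0.2 [ 0.33  0.65 -0.35  1.66  0.27  0.89 -1.5 ]
(0.62, -0.1, 0.1) -2.94 [ 0.65  0.8  -0.96  1.65  0.72  1.09  1.25]
(0.46, -0.085, 0.06) 1.67 [ 0.54  0.56 -0.6   2.12  0.54  0.62 -0.34]
(0.46, -0.085, 0.06) -1.47 [ 0.05  0.5   0.11  2.12 -0.11  0.52 -2.79]
(0.46, -0.085, 0.06) 0.2 [ 0.32  0.51 -0.28  2.12  0.26  0.54 -1.52]
(0.46, -0.085, 0.06) -2.94 [ 0.68  0.61 -0.83  2.11  0.71  0.71  1.15]
(0.46, -0.11, 0.06) 1.67 [ 0.59  0.56 -0.6   2.1   0.53  0.63 -0.28]
(0.46, -0.11, 0.06) -1.47 [ 0.1   0.51  0.12  2.11 -0.12  0.53 -2.73]
(0.46, -0.11, 0.06) 0.2 [ 0.37  0.51 -0.28  2.11  0.26  0.55 -1.46]
(0.46, -0.11, 0.06) -2.94 [ 0.73  0.62 -0.83  2.1   0.71  0.72  1.2 ]
(0.46, -0.05, 0.06) 1.67 [ 0.47  0.55 -0.61  2.13  0.54  0.62 -0.42]
(0.46, -0.05, 0.06) -1.47 [-0.01  0.5   0.1   2.13 -0.09  0.51 -2.89]
(0.46, -0.05, 0.06) 0.2 [ 0.26  0.51 -0.29  2.13  0.27  0.54 -1.61]
(0.46, -0.05, 0.06) -2.94 [ 0.6   0.61 -0.82  2.13  0.7   0.7   1.07]
```

Run:
```python
from h import *
ctrl.movep([0.565,-0.11,0.2],down(1.77))
st,im,d=snap('wrist','w1'); print(st['time'],st['tcp_pos'],st['contact_force'])
for t in ['guide','mouth','pivot','ring','ratchet','contact_face']:
    for r in models.recognise('wrist',t)[:3]:
        z={'guide':.046,'mouth':.059,'ratchet':.078}.get(t,.062)
        print(t,round(r['p'],2),np.round(r['point'],1),np.round(onz('wrist',r['point'],z,st),4))
print(get_state()['time'])
```

```text
2.6583 [ 0.56476585 -0.11172018  0.19982964] [-0.356575   -0.28138617  0.66134958]
guide 0.57 [265.5 194.3] [ 0.5542 -0.1135  0.046 ]
mouth 0.96 [342.7 167. ] [ 0.6168 -0.0715  0.059 ]
pivot 0.82 [263.8 195.6] [ 0.5527 -0.1108  0.062 ]
pivot 0.71 [172.1 174.3] [ 0.4669 -0.1069  0.062 ]
ring 0.95 [170.5 173.7] [ 0.4653 -0.1066  0.062 ]
ratchet 0.8 [267.5 195.5] [ 0.5556 -0.1057  0.078 ]
contact_face 0.71 [263.9 193. ] [ 0.5524 -0.1084  0.062 ]
contact_face 0.71 [469.  240.5] [ 0.7744 -0.1149  0.062 ]
3.0083
```

View pics/w1.png

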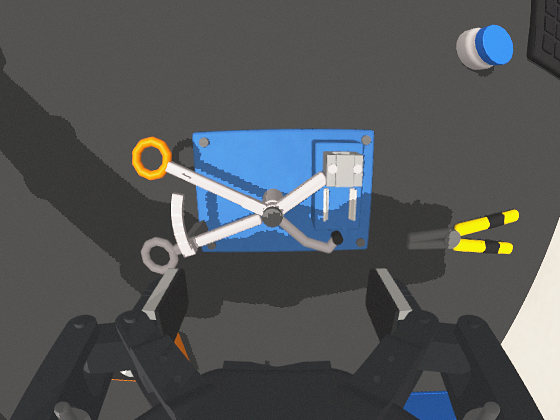

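Run:
```python
from h import *
import pickle
st=pickle.load(open('pics/w1.pkl','rb')); d=np.load('pics/w1.npy'); im=cv2.imread('pics/w1.png')
P=cloud('wrist',d,st)
a=cv2.resize(im[110:270,120:400],None,fx=2.8,fy=2.8,interpolation=cv2.INTER_CUBIC); cv2.imwrite('pics/zc.png',a)
for uv in [(272,218),(272,214),(272,197),(152,140),(142,150),(163,165),(345,170),(300,152),(330,195),(335,238),(327,203),(352,203),(338,205),(220,150),(210,180),(240,196),(176,210)]:
    print(uv,np.round(P[uv[1],uv[0]],4))
# blue base top plane edges
hsv=cv2.cvtColor(im,cv2.COLOR_BGR2HSV)
m=(hsv[...,0]>100)&(hsv[...,0]<120)&(hsv[...,1]>120); m[:110]=0;m[270:]=0;m[:,:180]=0;m[:,390:]=0
Z=P[m][:,2]; print(np.percentile(Z,[1,10,25,50,75,90,99]))
pts=P[m&(P[...,2]<np.median(Z)+.004)]
r=cv2.minAreaRect((pts[:,:2]*1000).astype(np.float32)); print(r)
# orange ring fit
o=(hsv[...,0]>8)&(hsv[...,0]<22)&(hsv[...,1]>180); o[:110]=0;o[200:]=0;o[:,220:]=0
q=np.argwhere(o); print(len(q), P[o].mean(0), np.percentile(P[o][:,2],[5,50,95]))
c=cv2.minEnclosingCircle((P[o][:,:2]*1000).astype(np.float32)); print(c)
uv=q[:,::-1].astype(np.float32); e=cv2.fitEllipse(uv[cv2.convexHull(uv,returnPoints=False)[:,0]]); print(e, onz('wrist',e[0],.062,st))
```

```text
(272, 218) [ 0.5632 -0.1252  0.0764]
(272, 214) [ 0.5625 -0.1215  0.0768]
(272, 197) [ 0.5607 -0.1144  0.0481]
(152, 140) [ 0.4456 -0.0778  0.0678]
(142, 150) [ 0.435  -0.0891  0.063 ]
(163, 165) [ 0.4581 -0.0991  0.0652]
(345, 170) [ 0.6163 -0.072   0.072 ]
(300, 152) [ 0.5809 -0.0717  0.012 ]
(330, 195) [ 0.6144 -0.1021  0.0459]
(335, 238) [ 0.6243 -0.1359  0.0681]
(327, 203) [ 0.6123 -0.109   0.0513]
(352, 203) [ 0.6357 -0.1039  0.0526]
(338, 205) [ 0.6247 -0.1103  0.0454]
(220, 150) [ 0.4999 -0.0852  0.0119]
(210, 180) [ 0.5032 -0.1051  0.0649]
(240, 196) [ 0.5321 -0.1141  0.0661]
(176, 210) [ 0.4787 -0.134   0.0782]
[0.00954035 0.01108724 0.01161279 0.01221379 0.01296033 0.04564416
 0.04739589]
((574.2982177734375, -119.50839233398438), (195.7267303466797, 139.3136749267578), 12.380119323730469)
494 [ 0.4451061  -0.09429023  0.06351513] [0.06213366 0.06493986 0.06661348]
((474.467529296875, -76.82807159423828), 85.81233215332031)
((151.30856323242188, 157.95042419433594), (39.7089729309082, 42.37886047363281), 167.1050262451172) [ 0.44480351 -0.09521128  0.062     ]
```

View pics/zc.png

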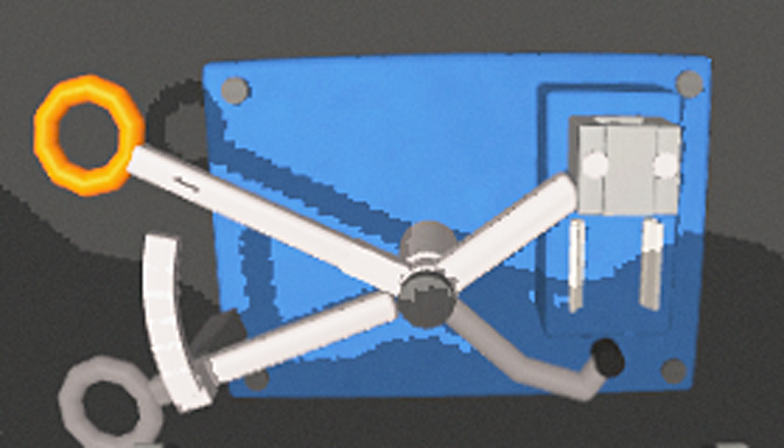

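Run:
```python
from h import *
import pickle
st=pickle.load(open('pics/w1.pkl','rb')); d=np.load('pics/w1.npy'); im=cv2.imread('pics/w1.png')
P=cloud('wrist',d,st)
pv=onz('wrist',(272.5,217.1),.0765,st); print('pivot',pv, P[212:222,268:278].reshape(-1,3).mean(0))
c,s=np.cos(.217),np.sin(.217); Rp=np.array([[c,-s],[s,c]])
L=P.copy(); L[...,:2]=(P[...,:2]-pv[:2])@Rp
reg=(L[...,0]>.03)&(L[...,0]<.1)&(L[...,1]>-.06)&(L[...,1]<.06)
t=reg&(L[...,2]>.070)&(L[...,2]<.076)&(L[...,0]>.044)&(L[...,1]>0); q=L[t]; print('housing',len(q),np.percentile(q,[1,3,50,97,99],axis=0).round(4).tolist())
w=reg&(L[...,2]>.0495)&(L[...,2]<.058)&(L[...,1]<.01)
for lo,hi in [(.04,.063),(.063,.09)]:
    q=L[w&(L[...,0]>lo)&(L[...,0]<hi)&(L[...,1]>-.035)]; print('wall',len(q),np.percentile(q,[2,10,50,90,98],axis=0).round(4).tolist())
rg=onz('wrist',(151.3,157.95),.062,st); print('ring local',(rg[:2]-pv[:2])@Rp)
# height map (local) render
H=np.zeros((300,300),np.uint8)
for (x,y,z) in L[(np.abs(L[...,0])<.15)&(np.abs(L[...,1])<.15)]:
    H[int((.15-y)*1000),min(299,int((x+.15)*1000))]=np.clip(z*3000,0,255)
cv2.imwrite('pics/hm.png',cv2.resize(H,None,fx=2,fy=2,interpolation=0))
```

```text
pivot [ 0.56344549 -0.12424409  0.0765    ] [ 0.56335995 -0.12383282  0.07615092]
housing 1158 [[0.0464, 0.0256, 0.0704], [0.0472, 0.0264, 0.0708], [0.062, 0.0397, 0.0721], [0.0773, 0.0526, 0.0737], [0.078, 0.0528, 0.074]]
wall 103 [[0.0475, -0.0255, 0.0501], [0.0477, -0.012, 0.051], [0.0496, -0.0012, 0.0544], [0.052, 0.0072, 0.0564], [0.0585, 0.0094, 0.0575]]
wall 124 [[0.073, -0.0119, 0.0498], [0.0735, -0.0099, 0.0507], [0.0752, -0.001, 0.0528], [0.0768, 0.0076, 0.0553], [0.0772, 0.0095, 0.056]]
ring local [-0.10961732  0.05389658]
```

View pics/hm.png

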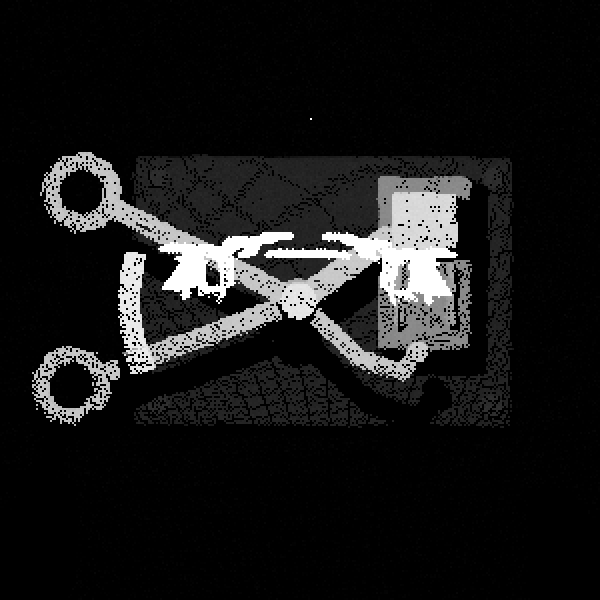

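Run:
```python
from h import *
ctrl.movep([0.505,0.205,0.15],down(1.67))
st,im,d=snap('wrist','w2'); print(st['time'],st['tcp_pos'])
for r in models.masks_of('wrist','module_green')[:4]:
    print(round(r['p'],2),np.round(r['point'],1),r['mask'].sum())
P=cloud('wrist',d,st)
hsv=cv2.cvtColor(im,cv2.COLOR_BGR2HSV); m=(hsv[...,0]>45)&(hsv[...,0]<80)&(hsv[...,1]>110)&(hsv[...,2]>40)
q=P[m&(P[...,2]>.053)&(P[...,2]<.062)]; print(m.sum(),len(q),np.percentile(q,[2,50,98],axis=0).round(4).tolist(), cv2.minAreaRect((q[:,:2]*1000).astype(np.float32)))
q=P[m&(P[...,2]>.026)&(P[...,2]<.034)]; print(len(q),cv2.minAreaRect((q[:,:2]*1000).astype(np.float32)))
cv2.imwrite('pics/zd.png',cv2.resize(im[100:300,150:400],None,fx=3,fy=3,interpolation=cv2.INTER_CUBIC))
```

```text
4.2417 [0.50581538 0.20353148 0.14997737]
0.8 [161.5 111.7] 1174
0.76 [169.9 193.5] 1131
0.64 [282.3 196.1] 966
654 359 [[0.5046, 0.2013, 0.0549], [0.5129, 0.2088, 0.0575], [0.5184, 0.2206, 0.0589]] ((511.4090881347656, 210.76478576660156), (13.853021621704102, 20.144123077392578), 5.846181869506836)
128 ((511.6063537597656, 211.13934326171875), (17.718931198120117, 21.011005401611328), 5.6407694816589355)
```

View pics/w2.png

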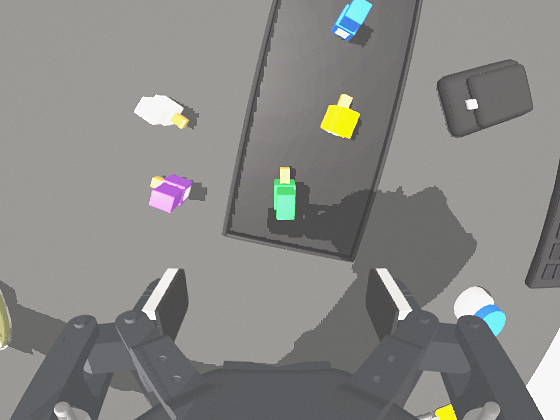

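View pics/zd.png

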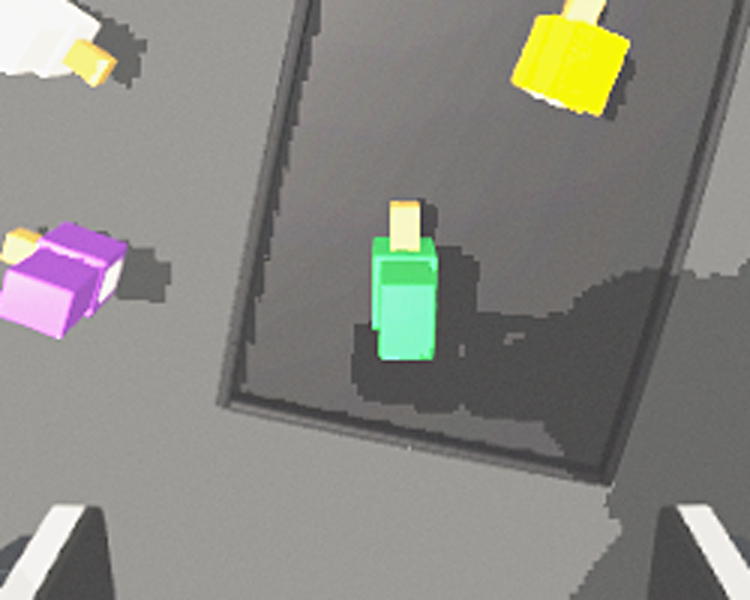

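Run:
```python
from h import *
p=np.array([0.5115,0.2103,0])
ctrl.movel([*p[:2],.095],down(1.672),max_speed=.15)
print(get_state()['tcp_pos'],get_state()['time'])
ctrl.movel([*p[:2],.034],max_speed=.12)
s=get_state(); print(s['tcp_pos'],s['contact_force'],s['time'])
ctrl.close_gripper(30)
s=get_state(); print(s['tcp_pos'],s['contact_force'],s['width'],s['time'])
ctrl.movel([*p[:2],.13],max_speed=.2)
s,im,d=snap('wrist','w3'); print(s['tcp_pos'],s['contact_force'],s['width'],s['time'])
```

```text
[0.51160631 0.21016966 0.09514402] 4.8667
[0.51183779 0.21069818 0.03467501] [1.34054417 0.06033552 0.08005327] 5.525
[0.51159445 0.21030074 0.03419208] [-0.39122248 -0.23761523  3.21334154] 0.013502969406546893 6.175
[0.51115783 0.20969856 0.12916837] [ 0.49707905  0.12855303 -1.81741021] 0.013392917883800004 6.8083
```

View pics/w3.png

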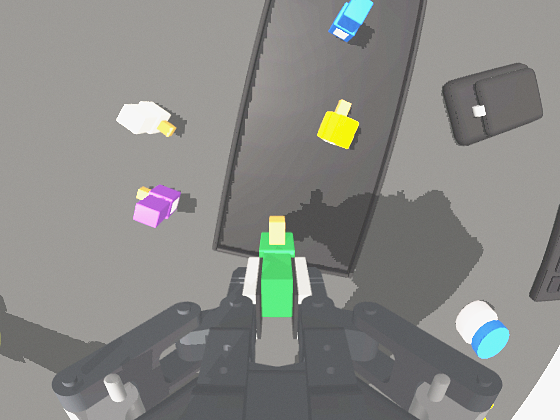

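Run:
```python
from h import *
import pickle
def bias(n):
    st=pickle.load(open(f'pics/{n}.pkl','rb')); d=np.load(f'pics/{n}.npy'); im=cv2.imread(f'pics/{n}.png')
    P=cloud('wrist',d,st); T=(P-st['tcp_pos'])@rot(st['eef_rot']).as_matrix()
    hsv=cv2.cvtColor(im,cv2.COLOR_BGR2HSV); m=(hsv[...,0]>45)&(hsv[...,0]<80)&(hsv[...,1]>110)&(hsv[...,2]>40)
    q=T[m]; print(np.percentile(q,[1,50,99],axis=0).round(4).tolist())
    for lo,hi in [(-.028,-.018),(-.001,.008)]:
        q=T[m&(T[...,2]>lo)&(T[...,2]<hi)]; print(len(q),np.percentile(q,[2,50,98],axis=0).round(4).tolist(),cv2.minAreaRect((q[:,:2]*1000).astype(np.float32)))
    b=(hsv[...,0]>12)&(hsv[...,0]<30)&(hsv[...,1]>80); b[:205]=0;b[:, :240]=0;b[:,310:]=0
    q=T[b]; print('brass',len(q),np.percentile(q,[2,50,98],axis=0).round(4).tolist())
bias('w3')
```

```text
[[-0.0088, -0.0086, -0.0245], [0.0098, -0.0003, -0.0212], [0.0115, 0.0081, 0.0271]]
1355 [[-0.0088, -0.0068, -0.0244], [0.0027, -0.0001, -0.0232], [0.0106, 0.0063, -0.0188]] ((0.6230678558349609, -0.31197547912597656), (13.667619705200195, 20.942089080810547), 89.10186004638672)
346 [[0.0078, -0.009, -0.0007], [0.0102, -0.0003, 0.0043], [0.0115, 0.0084, 0.0079]] ((9.388274192810059, -0.25927734375), (17.610551834106445, 4.410358905792236), 89.06832122802734)
brass 123 [[-0.0233, -0.0042, 0.0117], [0.0231, -0.0, 0.0176], [0.0235, 0.0073, 0.1257]]
```

```bash
cat >> h.py <<'E'
YAW=.217; PIV=np.array([.56345,-.12424]); c_,s_=np.cos(YAW),np.sin(YAW); RP=np.array([[c_,-s_],[s_,c_]])
def W(x,y,z): return np.r_[PIV+RP@np.array([x,y]),z]
def Lc(p): return np.r_[(np.array(p)[:2]-PIV)@RP,p[2]]
E
python3 - <<'E'
from h import *
s=get_state(); ctrl.movel([*s['tcp_pos'][:2],.15],max_speed=.2)
ctrl.movep(W(.0627,-.0026,.15),down(YAW+np.pi/2))
ctrl.movel(W(.0627,-.0026,.10),max_speed=.12)
s,im,d=snap('wrist','w4'); print(Lc(s['tcp_pos']),s['contact_force'],s['time'],s['width'])
P=cloud('wrist',d,s); L=P.copy(); L[...,:2]=(P[...,:2]-PIV)@RP
reg=(L[...,0]>.04)&(L[...,0]<.09)&(L[...,1]>0.01)&(L[...,1]<.06)&(L[...,2]>.07)&(L[...,2]<.075)
print(np.percentile(L[reg],[1,3,50,97,99],axis=0).round(4).tolist())
cv2.imwrite('pics/ze.png',cv2.resize(im[100:380,150:430],None,fx=2.1,fy=2.1,interpolation=cv2.INTER_CUBIC))
E
```

```text
[ 0.06316324 -0.00181882  0.10034223] [ 0.10290541 -0.08481611 -0.93925987] 8.9667 0.013632182337293722
[[0.0468, 0.0256, 0.0704], [0.0475, 0.0262, 0.0708], [0.0626, 0.0399, 0.0721], [0.0775, 0.0526, 0.0735], [0.0781, 0.0531, 0.0739]]
```

View pics/ze.png

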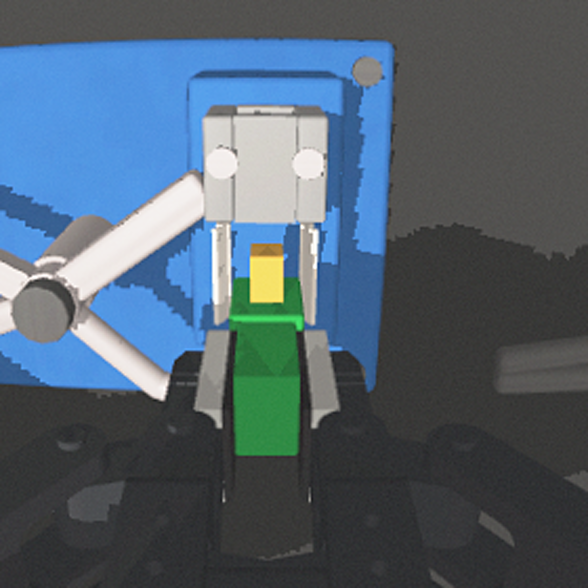

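Run:
```python
from h import *
for z in [.082,.0775,.0762]:
    ctrl.movel(W(.0627,-.0026,z),max_speed=.06)
    s=get_state(); print(Lc(s['tcp_pos']),s['contact_force'],s['time'])
    if s['contact_force'][2]>4: break
```

```text
[ 0.062417   -0.00257724  0.08152728] [ 0.49899848  0.14120167 -0.29531107] 9.4667
[ 0.06260292 -0.00259614  0.07730321] [-0.31519474  0.10230253  0.03292357] 9.7167
[ 0.06277186 -0.00260103  0.07628504] [-0.90949803 -1.90102938 -0.69566964] 9.9667
```

Run:
```python
from h import *
ctrl.movel(W(.0627,-.0026,.0758),max_speed=.06)
s=get_state(); print(Lc(s['tcp_pos']),s['contact_force'])
ctrl.ungrasp()
ctrl.movel(W(.0627,-.0026,.14),max_speed=.15)
ctrl.movel(W(.04,-.02,.16),max_speed=.15)
s,im,d=snap('wrist','w5'); print(Lc(s['tcp_pos']),s['contact_force'],s['time'])
P=cloud('wrist',d,s); L=P.copy(); L[...,:2]=(P[...,:2]-PIV)@RP
hsv=cv2.cvtColor(im,cv2.COLOR_BGR2HSV); m=(hsv[...,0]>45)&(hsv[...,0]<80)&(hsv[...,1]>110)&(hsv[...,2]>30)
q=L[m&(L[...,2]>.09)&(L[...,2]<.105)]; print(len(q),np.percentile(q,[2,50,98],axis=0).round(4).tolist(),cv2.minAreaRect((q[:,:2]*1000).astype(np.float32)))
```

```text
[ 0.06281821 -0.00260845  0.07622418] [-1.27756048 -0.42388484  4.31054845]
[ 0.03965192 -0.02045984  0.15943043] [ 0.82568001 -0.15617319 -0.51390205] 11.8667
696 [[0.0557, -0.0113, 0.0918], [0.0622, -0.0008, 0.0995], [0.0691, 0.0078, 0.1008]] ((62.52954864501953, -1.9905357360839844), (13.889056205749512, 20.22457504272461), 0.22428064048290253)
```

View pics/w5.png

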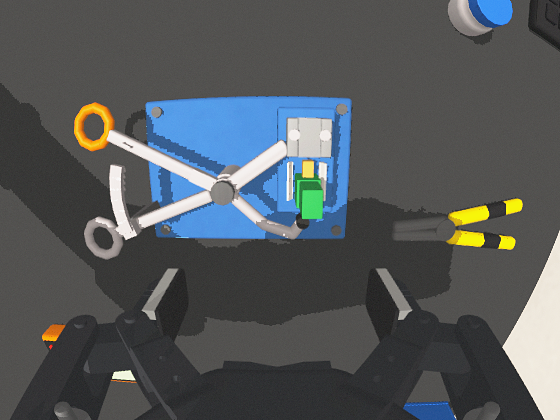

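```bash
cat >> h.py <<'E'
def ring(th):
    f=.4585-th; return np.array([-.122*np.cos(f),.122*np.sin(f)])
def F(n=1):
    s=get_state(); f=np.array(s['contact_force']); return np.r_[f[:2]@RP,f[2]]
E
python3 - <<'E'
from h import *
ctrl.close_gripper(30)
ctrl.movep(W(-.11,.10,.13),down(YAW+np.pi/2))
ctrl.movel(W(-.11,.10,.049),max_speed=.15)
s=get_state(); print(Lc(s['tcp_pos']),F(),s['time'],s['width'])
f0=F()
for th in [-.05,-.01,.02,.05]:
    r=ring(th); ctrl.movel(W(r[0],r[1]+.031,.049),max_speed=.04)
    s=get_state(); l=Lc(s['tcp_pos']); print(th,l.round(4),F().round(2),round(s['time'],2))
    if np.abs(F()).max()>13: break
s,im,d=snap('wrist','w6')
E
```

```text
[-0.10919907  0.10003409  0.04919094] [ 0.61358082 -0.36437367  0.06561867] 14.175 -0.00011634108892226639
-0.05 [-0.1064  0.0899  0.0493] [-0.51 -0.51  0.35] 14.58
-0.01 [-0.1092  0.0858  0.049 ] [-0.03 -0.79 -0.06] 14.86
0.02 [-0.1105  0.0829  0.049 ] [-0.01  2.25  0.58] 15.11
0.05 [-0.1124  0.0794  0.0489] [-0.08  1.75  1.44] 15.36
```

View pics/w6.png

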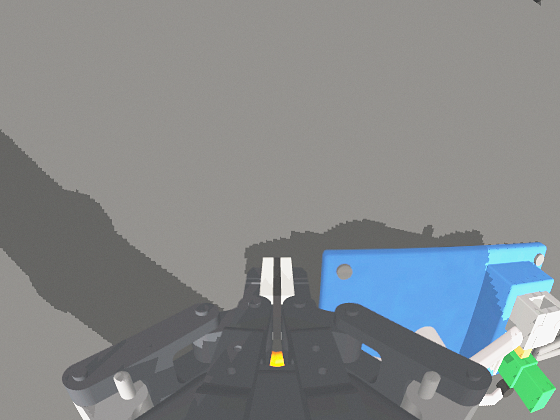

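Run:
```python
from h import *
th=.05
while th<.40:
    th+= .02 if th<.2 else .008
    r=ring(th); ctrl.movel(W(r[0],r[1]+.031,.049),max_speed=.03)
    s=get_state(); l=Lc(s['tcp_pos']); f=F(); print(round(th,3),l.round(4),f.round(2),round(s['time'],2))
    if np.linalg.norm(f)>11.5: break
s,im,d=snap('wrist','w7')
```

```text
0.07 [-0.1132  0.0772  0.0489] [-2.37  3.01  0.39] 15.66
0.09 [-0.1141  0.0748  0.0489] [-2.08  2.32 -0.41] 15.91
0.11 [-0.1148  0.0725  0.0489] [-1.85  1.76 -0.66] 16.16
0.13 [-0.1155  0.0702  0.049 ] [-1.37  3.42  0.39] 16.41
0.15 [-0.1164  0.0679  0.049 ] [-2.2   2.05 -0.83] 16.66
0.17 [-0.117   0.0655  0.049 ] [-1.7   2.36  0.59] 16.91
0.19 [-0.1176  0.0632  0.049 ] [-1.35  2.64 -0.09] 17.16
0.21 [-0.1182  0.0608  0.049 ] [-1.64  2.78  0.43] 17.41
0.218 [-0.1185  0.0602  0.049 ] [-1.34  5.09 -0.16] 17.66
0.226 [-0.1188  0.0593  0.049 ] [-2.22  4.02 -0.02] 17.91
0.234 [-0.1192  0.0583  0.0489] [-2.57  5.6  -0.11] 18.16
0.242 [-0.1195  0.0575  0.0489] [-1.36  5.65  0.34] 18.41
0.25 [-0.1195  0.0561  0.0489] [-2.55  4.3   0.43] 18.66
0.258 [-0.1197  0.0551  0.049 ] [-1.37  4.4   0.87] 18.91
0.266 [-0.1195  0.0541  0.049 ] [-1.36  2.44 -0.95] 19.16
0.274 [-0.1198  0.0534  0.049 ] [0.01 3.78 0.38] 19.41
0.282 [-0.12    0.0527  0.049 ] [-0.39  4.51 -1.03] 19.66
0.29 [-0.1203  0.052   0.049 ] [-0.63  6.62 -0.65] 19.91
0.298 [-0.1205  0.0513  0.049 ] [-1.89  5.93 -0.69] 20.16
0.306 [-0.1207  0.0506  0.0489] [-1.46  7.59 -0.34] 20.41
0.314 [-0.121   0.0498  0.0489] [-1.72  8.19 -0.17] 20.66
0.322 [-0.1214  0.0484  0.0488] [-1.96  6.56  0.16] 20.91
0.33 [-0.1217  0.0474  0.0488] [-2.97  6.59  0.62] 21.16
0.338 [-0.1218  0.0463  0.0489] [-2.6  6.5  0.2] 21.41
0.346 [-0.122   0.0455  0.0488] [-2.99  7.3   1.29] 21.66
0.354 [-0.1222  0.0447  0.0488] [-3.07  7.98  0.05] 21.91
0.362 [-0.1224  0.0439  0.0487] [-2.94  7.45  1.03] 22.16
0.37 [-0.1227  0.043   0.0487] [-3.77  8.85 -0.1 ] 22.41
0.378 [-0.1229  0.0422  0.0487] [-4.12  8.21  0.97] 22.66
0.386 [-0.1227  0.0407  0.0487] [-3.51  7.52 -0.2 ] 22.91
0.394 [-0.1229  0.0397  0.0487] [-2.29  7.5  -0.35] 23.16
0.402 [-0.1227  0.0386  0.0488] [-3.19  5.64 -0.11] 23.41
```

View pics/w7.png

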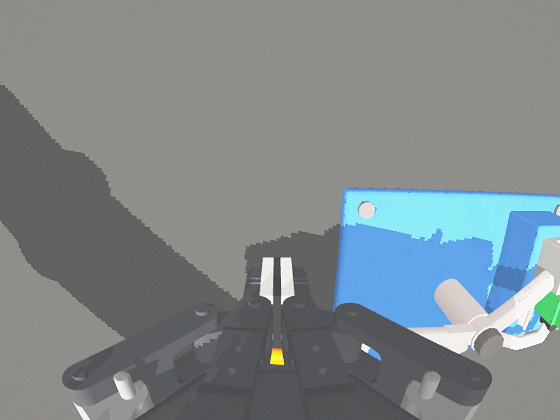

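Run:
```python
from h import *
s,im,d=snap('top','t1'); s2,im2,d2=snap('scene','s1')
b=cv2.resize(im[170:280,270:360],None,fx=5,fy=5,interpolation=cv2.INTER_CUBIC)
c=cv2.resize(im2[170:250,220:320],None,fx=5.5,fy=5.5,interpolation=cv2.INTER_CUBIC)
c=cv2.resize(c,(550,550*80//100))
o=np.zeros((560,800,3),np.uint8); o[:550,:450]=b; c=cv2.resize(c[:,150:500],(350,440)); o[:440,450:800]=c
cv2.imwrite('pics/zf.png',o)
print(F(),Lc(get_state()['tcp_pos']))
```

```text
[-2.80750042  6.34981089 -0.02818351] [-0.12266163  0.03857863  0.04879212]
```

View pics/zf.png

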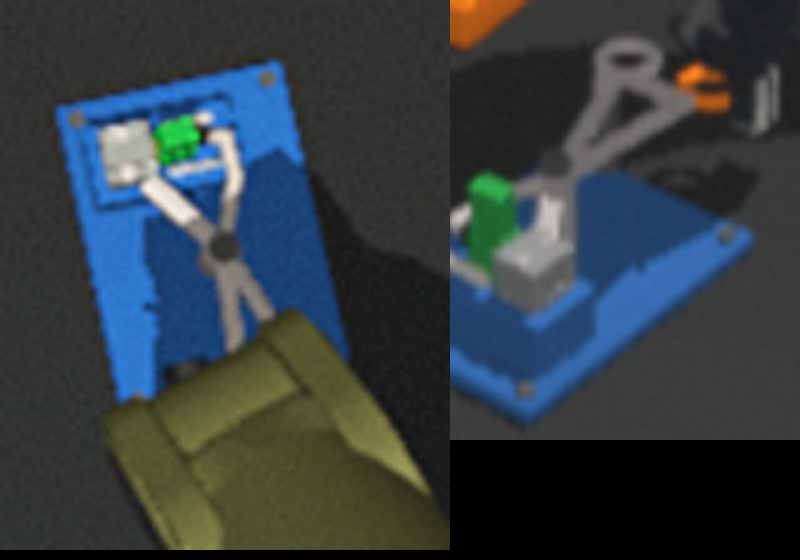

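```bash
cat > g.py <<'E'
from h import *
def green(n,im,d,st=None):
    P=cloud(n,d,st); L=P.copy(); L[...,:2]=(P[...,:2]-PIV)@RP
    hsv=cv2.cvtColor(im,cv2.COLOR_BGR2HSV); m=(hsv[...,0]>45)&(hsv[...,0]<80)&(hsv[...,1]>110)&(hsv[...,2]>30)
    reg=(np.abs(L[...,0]-.063)<.03)&(np.abs(L[...,1])<.05)
    q=L[m&reg&(L[...,2]>.09)&(L[...,2]<.108)]; print(n,'green',len(q),np.percentile(q,[3,50,97],axis=0).round(4).tolist() if len(q)>3 else '')
    h=L[reg&(L[...,2]>.069)&(L[...,2]<.077)&(~m)&(L[...,1]>.015)]; print('  housing',len(h),np.percentile(h,[3,50,97],axis=0).round(4).tolist())
if __name__=='__main__':
    for a in ['top0','t1']: green('top',cv2.imread(f'pics/{a}.png'),np.load(f'pics/{a}.npy'))if a!='top0' else 0
    for a in ['s1']: green('scene',cv2.imread(f'pics/{a}.png'),np.load(f'pics/{a}.npy'))
    import pickle
    green('wrist',cv2.imread('pics/w7.png'),np.load('pics/w7.npy'),pickle.load(open('pics/w7.pkl','rb')))
E
python3 g.py
```

```text
top green 39 [[0.0575, -0.0007, 0.096], [0.0633, 0.0082, 0.0999], [0.0707, 0.0174, 0.1044]]
  housing 106 [[0.044, 0.0218, 0.0693], [0.0626, 0.0345, 0.0721], [0.079, 0.0478, 0.0765]]
scene green 38 [[0.0588, 0.0066, 0.0909], [0.0669, 0.0156, 0.0971], [0.0728, 0.0256, 0.0992]]
  housing 50 [[0.0501, 0.0267, 0.0691], [0.0659, 0.038, 0.0709], [0.0793, 0.0486, 0.0733]]
wrist green 0 
  housing 73 [[0.0448, 0.0257, 0.0691], [0.0466, 0.0299, 0.0707], [0.0495, 0.0363, 0.0727]]
```

Run:
```python
from h import *
th=.402
while th<.46:
    th+= .004
    r=ring(th); ctrl.movel(W(r[0],r[1]+.031,.049),max_speed=.02)
    s=get_state(); l=Lc(s['tcp_pos']); f=F(); print(round(th,3),l.round(4),f.round(2),round(s['time'],2))
    if np.linalg.norm(f)>11.5: break
```

```text
0.406 [-0.1227  0.0382  0.0488] [-3.51  6.46 -0.21] 23.81
0.41 [-0.1228  0.0378  0.0487] [-3.51  6.73  0.7 ] 24.06
0.414 [-0.1229  0.0374  0.0487] [-3.41  7.42  0.47] 24.31
0.418 [-0.123   0.0371  0.0487] [-2.84  8.3  -1.24] 24.56
0.422 [-0.1231  0.0367  0.0487] [-3.28  8.6   0.38] 24.81
0.426 [-0.1232  0.0363  0.0487] [-4.17  8.32 -0.72] 25.06
0.43 [-0.1233  0.0359  0.0487] [-4.5   9.19 -0.88] 25.31
0.434 [-0.1233  0.0355  0.0486] [-3.04  9.6   0.99] 25.56
0.438 [-0.1234  0.0352  0.0486] [-3.78  9.71  0.47] 25.81
0.442 [-0.1235  0.0349  0.0486] [-3.7   9.58  0.33] 26.06
0.446 [-0.1235  0.0347  0.0486] [-4.01 10.88  0.69] 26.31
```

Run:
```python
from g import *
for k in range(2):
    s,im,d=snap('top',f't2{k}'); green('top',im,d)
    s,im2,d=snap('scene',f's2{k}'); green('scene',im2,d)
b=cv2.resize(im[190:230,285:335],None,fx=12,fy=12,interpolation=cv2.INTER_CUBIC);cv2.imwrite('pics/zg.png',b)
b=cv2.resize(cv2.imread('pics/t1.png')[190:230,285:335],None,fx=12,fy=12,interpolation=cv2.INTER_CUBIC);cv2.imwrite('pics/zg1.png',b)
s,im,d=snap('wrist','w8')
print(F(),get_state()['time'])
```

```text
top green 41 [[0.0567, 0.0009, 0.0947], [0.0627, 0.0102, 0.0994], [0.071, 0.0188, 0.1041]]
  housing 98 [[0.0475, 0.0223, 0.0693], [0.0622, 0.0343, 0.0723], [0.0778, 0.048, 0.0762]]
scene green 38 [[0.0567, 0.0055, 0.0907], [0.0669, 0.0179, 0.0966], [0.0726, 0.0262, 0.099]]
  housing 52 [[0.0499, 0.0251, 0.0693], [0.066, 0.0387, 0.0706], [0.0791, 0.0494, 0.0726]]
top green 40 [[0.0569, 0.0011, 0.0947], [0.0632, 0.0098, 0.0996], [0.0709, 0.019, 0.1035]]
  housing 106 [[0.0407, 0.0215, 0.0692], [0.0627, 0.0339, 0.0725], [0.0779, 0.0479, 0.0764]]
scene green 40 [[0.0575, 0.007, 0.0904], [0.0668, 0.0174, 0.0964], [0.0721, 0.0272, 0.0992]]
  housing 52 [[0.0496, 0.026, 0.0692], [0.063, 0.0368, 0.0706], [0.0801, 0.0493, 0.0736]]
[-5.11657521 10.39438295  1.44320142] 26.5583
```

View pics/zg.png

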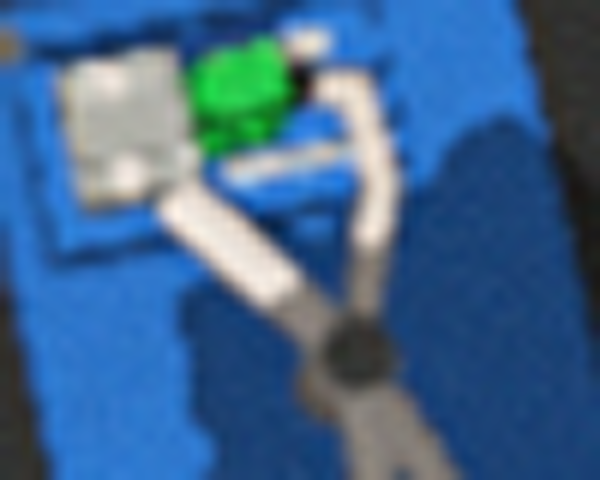

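View pics/zg1.png

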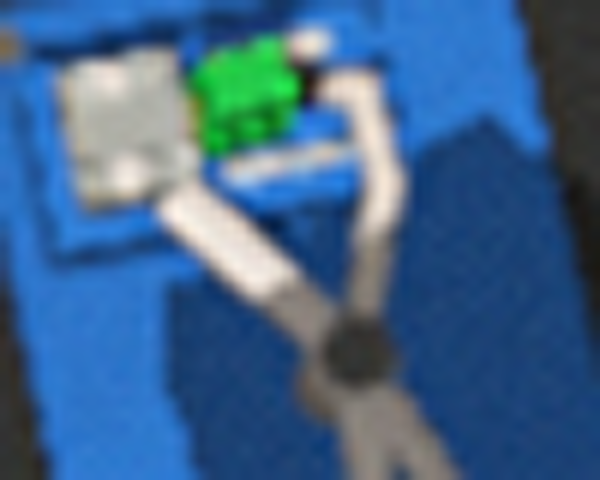

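View pics/w8.png

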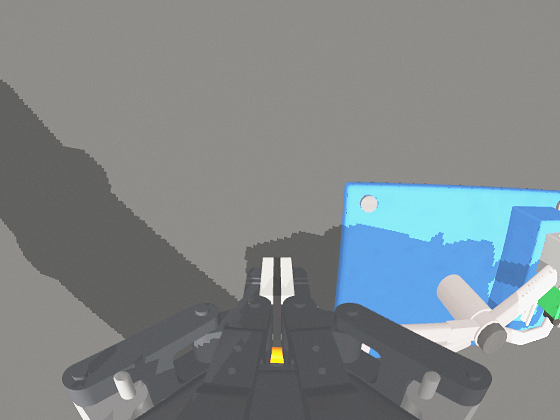

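Run:
```python
from g import *
th=.446
for k in range(6):
    th+= .004
    r=ring(th); ctrl.movel(W(r[0]-min(.0004*(k+1),.0016),r[1]+.031,.049),max_speed=.02)
    s=get_state(); l=Lc(s['tcp_pos']); f=F(); print(round(th,3),l.round(4),f.round(2),round(s['time'],2))
    if np.linalg.norm(f)>13.7: break
s,im,d=snap('top',f't3'); green('top',im,d)
print(F())
```

```text
0.45 [-0.1236  0.0344  0.0486] [-4.   12.07 -0.31] 26.81
0.454 [-0.1238  0.0335  0.0487] [-3.52 10.37 -0.31] 27.06
0.458 [-0.1238  0.0331  0.0487] [-2.47 11.7  -0.65] 27.31
0.462 [-0.1239  0.0328  0.0488] [-1.88 11.09 -1.43] 27.56
0.466 [-0.124   0.0325  0.0487] [-0.85 12.09 -0.66] 27.81
0.47 [-0.1241  0.0321  0.0487] [-2.93 12.29  0.03] 28.06
top green 40 [[0.0572, 0.0012, 0.0931], [0.0631, 0.0106, 0.099], [0.0703, 0.0195, 0.1042]]
  housing 106 [[0.0477, 0.0219, 0.0697], [0.0632, 0.0346, 0.0726], [0.0788, 0.0481, 0.0761]]
[-2.34872651 11.71861177 -0.62720509]
```

Run:
```python
from g import *
l=Lc(get_state()['tcp_pos'])
ctrl.movel(W(l[0],l[1]+.02,.049),max_speed=.08)
print(F(),get_state()['time'])
ctrl.movel(W(l[0],l[1]+.02,.13),max_speed=.2)
ctrl.movep(W(.0,-.01,.16),down(YAW+np.pi/2))
s,im,d=snap('wrist','w9'); print(s['time'],Lc(s['tcp_pos'])); green('wrist',im,d,s)
P=cloud('wrist',d,s); L=P.copy(); L[...,:2]=(P[...,:2]-PIV)@RP
hsv=cv2.cvtColor(im,cv2.COLOR_BGR2HSV); o=(hsv[...,0]>5)&(hsv[...,0]<24)&(hsv[...,1]>160)&(np.hypot(L[...,0]+.12,L[...,1]-.01)<.035)
uv=np.argwhere(o)[:,::-1].astype(np.float32); e=cv2.fitEllipse(uv[cv2.convexHull(uv,returnPoints=False)[:,0]]); r=onz('wrist',e[0],.062,s); print('ring',e,Lc(r),'lever',.4585-np.arctan2(Lc(r)[1],-Lc(r)[0]))
```

```text
[ 0.1509486   0.085564   -0.36198758] 28.5417
29.725 [-0.00080438 -0.00946512  0.15810838]
wrist green 710 [[0.0556, 0.0046, 0.091], [0.0614, 0.0148, 0.0993], [0.0689, 0.0235, 0.1007]]
  housing 1428 [[0.0469, 0.0258, 0.0706], [0.0616, 0.0378, 0.0721], [0.077, 0.0493, 0.0737]]
ring ((128.28533935546875, 189.9703826904297), (42.28770065307617, 47.99525451660156), 163.86509704589844) [-0.12185059  0.01070262  0.062     ] lever 0.3708909039837033
```

View pics/w9.png

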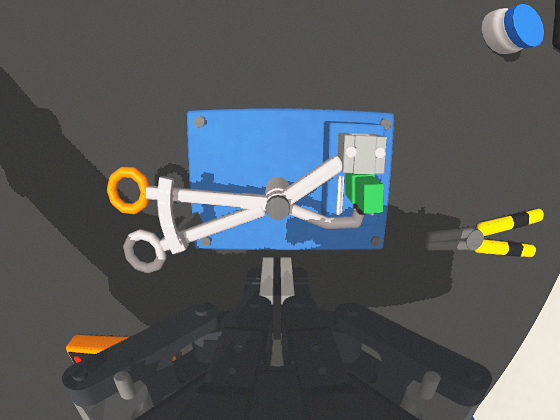

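Run:
```python
from h import *
import pickle
for n in ['w5','w9']:
    s=pickle.load(open(f'pics/{n}.pkl','rb')); d=np.load(f'pics/{n}.npy'); im=cv2.imread(f'pics/{n}.png')
    P=cloud('wrist',d,s); L=P.copy(); L[...,:2]=(P[...,:2]-PIV)@RP
    hsv=cv2.cvtColor(im,cv2.COLOR_BGR2HSV); m=(hsv[...,0]>45)&(hsv[...,0]<80)&(hsv[...,1]>110)&(hsv[...,2]>30)
    q=L[m&(L[...,2]>.0975)&(L[...,2]<.102)]; print(n,cv2.minAreaRect((q[:,:2]*1000).astype(np.float32)),q[:,1].min(),q[:,1].max())
    q=L[m&(L[...,2]>.068)&(L[...,2]<.0755)]; print(' body top',len(q),q[:,1].min(),q[:,1].max())
    h=L[(~m)&(L[...,2]>.0705)&(L[...,2]<.0735)&(L[...,1]>.015)&(abs(L[...,0]-.063)<.018)]; print(' housing y',np.percentile(h[:,1],[.5,1,99,99.5]),cv2.minAreaRect((h[:,:2]*1000).astype(np.float32)))
im=cv2.imread('pics/w9.png'); cv2.imwrite('pics/zh.png',cv2.resize(im[125:225,320:410],None,fx=6,fy=6,interpolation=cv2.INTER_CUBIC))
```

```text
w5 ((62.540077209472656, -2.029478073120117), (13.890138626098633, 20.12047576904297), 0.0807858482003212) -0.01208232360121483 0.008033272555754725
 body top 180 -0.012694301618103077 0.009101179630285327
 housing y [0.02509104 0.02519065 0.05296266 0.05310293] ((62.612186431884766, 38.946571350097656), (31.790023803710938, 28.149261474609375), 0.984146773815155)
w9 ((62.86834716796875, 13.633345603942871), (14.25381851196289, 19.99135971069336), 3.9574313163757324) 0.0032633009167541862 0.023888822125446768
 body top 184 0.0023785336017350233 0.024972876224883554
 housing y [0.02518693 0.0253581  0.05310276 0.05323687] ((62.56352233886719, 39.28956985473633), (32.70355987548828, 28.17177391052246), 1.3993662595748901)
```

View pics/zh.png

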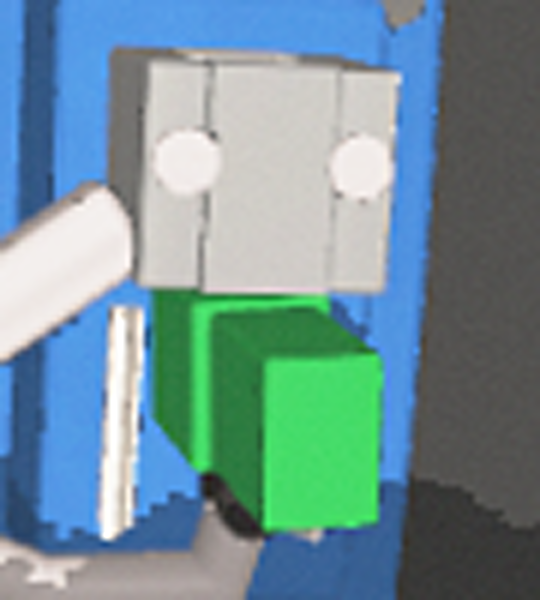

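```bash
cat >> h.py <<'E'
def hp(th,r=.130):
    f=.4585-th; return np.array([-r*np.cos(f),r*np.sin(f)])
E
python3 - <<'E'
from h import *
q=hp(.371)
ctrl.movep(W(*q,.12),down(YAW+np.pi/2))
ctrl.movel(W(*q,.072),max_speed=.12)
s=get_state(); print(Lc(s['tcp_pos']),F(),s['time'])
z=.068
while z>.0555:
    ctrl.movel(W(*q,z),max_speed=.02)
    s=get_state(); f=F(); print(round(z,4),Lc(s['tcp_pos']).round(4),f.round(2),round(s['time'],2))
    if f[2]>10.3 or np.linalg.norm(f)>13: break
    z-=.001
E
```

```text
[-0.12872073  0.01166944  0.07218261] [ 0.27274308 -0.43819205 -0.02140191] 30.9333
0.068 [-0.1294  0.0112  0.0682] [0.57 0.45 0.4 ] 31.28
0.067 [-0.1295  0.0113  0.067 ] [0.45 0.06 0.64] 31.53
0.066 [-0.1294  0.0113  0.0661] [0.27 0.03 2.13] 31.78
0.065 [-0.1296  0.0114  0.0651] [-1.03  0.2   4.8 ] 32.03
0.064 [-0.1296  0.0115  0.064 ] [-1.14  1.59  4.61] 32.28
0.063 [-0.1296  0.012   0.063 ] [-1.22  1.51  6.53] 32.53
0.062 [-0.1297  0.012   0.0621] [-1.55  1.54  6.3 ] 32.78
0.061 [-0.1297  0.012   0.0611] [-1.48  2.93  6.95] 33.03
0.06 [-0.1297  0.012   0.0601] [-2.09  2.6   7.47] 33.28
0.059 [-0.1298  0.012   0.0592] [-2.    1.43  8.52] 33.53
0.058 [-0.1297  0.012   0.0582] [-2.74  2.76  9.  ] 33.78
0.057 [-0.1298  0.012   0.0572] [-2.59  2.53 10.19] 34.03
0.056 [-0.1298  0.012   0.0563] [-2.81  3.27 10.48] 34.28
```

Run:
```python
from h import *
for th in [.34,.30,.26,.22,.17,.12,.06,.01]:
    q=hp(th); ctrl.movel(W(*q,.0568),max_speed=.04)
    s=get_state(); f=F(); print(th,Lc(s['tcp_pos']).round(4),f.round(2),round(s['time'],2))
    if np.linalg.norm(f)>15: break
```

```text
0.34 [-0.1291  0.0162  0.0572] [-2.47  3.32  9.23] 34.53
0.3 [-0.1281  0.0213  0.0572] [-1.36  2.07  8.81] 34.82
0.26 [-0.1268  0.0263  0.0573] [-1.26  2.46  9.43] 35.1
0.22 [-0.1254  0.0314  0.0574] [-0.06  1.15  9.73] 35.38
0.17 [-0.1233  0.0376  0.0574] [-0.43  1.46  9.  ] 35.69
0.12 [-0.1211  0.0437  0.0575] [0.8  1.61 9.1 ] 36.0
0.06 [-0.118   0.0509  0.0576] [0.64 0.87 8.68] 36.34
0.01 [-0.1151  0.0566  0.0576] [1.09 0.74 8.1 ] 36.65
```

Travelled out with the handle. Now I lift off, retreat outward and look.

Run:
```python
from g import *
q=hp(.01); ctrl.movel(W(*q,.09),max_speed=.05); ctrl.movel(W(*q,.14),max_speed=.2)
ctrl.movep(W(.0,-.01,.17),down(YAW+np.pi/2))
ctrl.pause(.3)
s,im,d=snap('wrist','w10'); print(s['time'],F()); green('wrist',im,d,s)
P=cloud('wrist',d,s); L=P.copy(); L[...,:2]=(P[...,:2]-PIV)@RP
hsv=cv2.cvtColor(im,cv2.COLOR_BGR2HSV); o=(hsv[...,0]>5)&(hsv[...,0]<24)&(hsv[...,1]>160)&(np.hypot(L[...,0]+.11,L[...,1]-.05)<.035)
uv=np.argwhere(o)[:,::-1].astype(np.float32); e=cv2.fitEllipse(uv[cv2.convexHull(uv,returnPoints=False)[:,0]]); r=Lc(onz('wrist',e[0],.062,s)); print('ring',r,'lever',.4585-np.arctan2(r[1],-r[0]))
m=(hsv[...,0]>45)&(hsv[...,0]<80)&(hsv[...,1]>110)&(hsv[...,2]>30)
q=L[m&(L[...,2]>.0975)&(L[...,2]<.102)]; print(cv2.minAreaRect((q[:,:2]*1000).astype(np.float32)))
q=L[m&(L[...,2]>.068)&(L[...,2]<.0755)]; print(' body top',q[:,1].min(),q[:,1].max())
cv2.imwrite('pics/zi.png',cv2.resize(im[100:250,100:420],None,fx=2.5,fy=2.5,interpolation=cv2.INTER_CUBIC))
```

```text
38.775 [-0.15252746  0.05067864  0.63314231]
wrist green 644 [[0.0555, 0.0047, 0.0915], [0.0615, 0.0146, 0.0994], [0.069, 0.0236, 0.1008]]
  housing 1311 [[0.047, 0.0259, 0.0705], [0.0619, 0.0378, 0.0721], [0.0771, 0.0493, 0.0736]]
ring [-0.10946535  0.05392292  0.062     ] lever 0.0007877821570953514
((62.595130920410156, 13.757453918457031), (14.053553581237793, 19.906288146972656), 3.396526575088501)
 body top 0.002485893752902916 0.024530719662038736
```

View pics/zi.png

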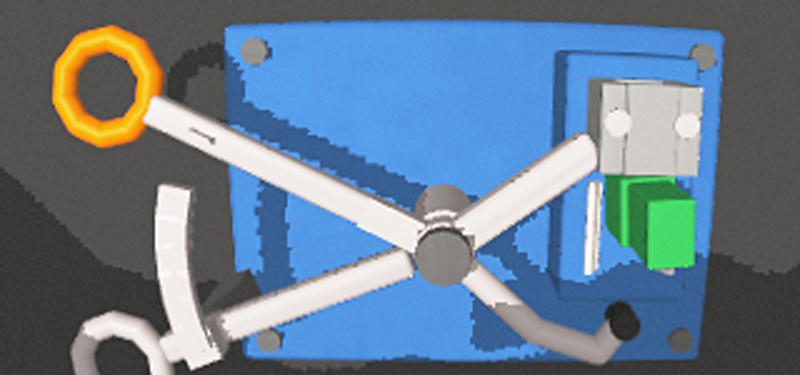

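```bash
python3 -c "
from h import *
ticket.close_job(); print(get_state()['time'])"
```

```text
the job is handed in; nothing more can be done
the job is handed in; nothing more can be done
```

The green module is seated in the socket, the press handle is back fully open, and the job was handed in at about 39 s. No verdict is reported.

- **Placing:** I gripped the module by its tab, stood it in the guide with the tongue towards the socket and its face about 16 mm short, and let go.
- **Closing:** I pushed the ring closed with shut fingers until the force reached about 12.7 N. I then took the hand off for over 1 s. A picture in that time showed the ratchet alone holding the handle at a lever of about 0.37 rad.
- **Releasing:** I pressed the ring down about 9 mm (about 11 N), stayed down while it travelled out, and lifted off at the open end.
- **Last check:** From the wrist camera, the lever is about 0.001 rad. The module is upright, with its centre about 11.4 mm short of the socket face (11 mm is ideal, within the 1.5 mm limit) and under 0.5 mm off the guide's middle line. The robot was clear of everything.

Some checks were imperfect:
- **Module angle:** the module sits turned about 3.5° in the guide, so one corner probably touches the socket face first.
- **Home position while closing:** at about 0.43 rad (from the fingertip position) I saw no sharp force rise to mark "home", although home was expected by 0.41 rad. I judged it seated from pictures and the reading after release.
- **Camera disagreement:** the top camera read positions along the guide 4 to 5 mm differently from the wrist camera. I used the top camera only for distances between the module and socket.
- **Other objects:** I did not run a separate check that the other modules and tools stayed put. I saw no contact with them.

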